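# Find and mark where the cupboard turntable rubs

## Robot

A 7-joint arm with a two-finger parallel gripper is mounted at the origin on the work surface. World frame = base frame: x ahead of the robot, y to its left, z up, the work surface at z = 0. Lengths are in m, angles in rad, forces in N, time in s.
With the tool pointing down it reaches from about 0.35 to 0.9 m from the base axis. Payload 8.1 kg.
Tool frame: the origin (TCP) lies on the centre line of the jaws, within the pads' length; the fingertips stand 19 mm ahead of it and the grasp point (between the pads) is the TCP; z points along the fingers, y is the line along which they close (so a half turn about z gives the same grasp; the last joint's range is limited). The gripper opens to 85 mm and grips with 20 to 120 N. Pads are 22 mm wide; open, the fingers measure 114 mm over their backs; the gripper's body (76 mm by 85 mm) begins 54 mm behind the grasp point. The pads swing forward as they close: fully open they stand 13 mm farther back than shut.
Start: joints at [-1.426, 0.434, 0.025, 1.573, -0.012, 1.134, -0.075], TCP at [0.153, 0.606, 0.25] pointing down, gripper open.
Joint ranges: [-2.62, 2.62], [-0.44, 2.09], [-1.27, 1.32], [0.08, 2.57], [-1.32, 4.46], [0.12, 2], [-2.74, 2.74]. Speed limits (rad/s): [2.22, 2.22, 3.01, 3.01, 3.14, 3.14, 3.14].

## Interface

Orientations are given as a unit quaternion [x, y, z, w].
In Python, from bench import sensors, optics, bot gives the robot as it stands. The module is installed in compiled form; this text tells all that it offers.
- The arm moves only by the tool play_rows, never from a script. Its argument "moves" is text: rows parted by semicolons, each of 5 numbers parted by spaces: the finger opening in mm, from 0 to 85.4, then the shift along the tool's x, y, z in mm, then the turn about the tool's z in degrees. A call has 1 to 12 rows; each row is the pose to reach, as a shift and turn from the pose commanded when the call began, along the tool's axes at that moment; what a row does not reach only later rows make up. A row lasts 1/10 s, in which the tool goes at most 50 mm and 8.59 degrees, less where a joint would pass 70% of its speed; a pose out of reach is approached as far as the arm can. A call with a gripper value outside its range is refused whole. The fingers move at their own pace and stop on an object; the grip force is fixed at half the most. Time passes only in rows, so rows that repeat a pose let the fingers close. It gives the time, the measured TCP pose, the force, the opening and the grip force at its end, in the units of the state.
- sensors.read_state(): the state, without advancing time (a new reading comes with each control period).
- optics.grab_frame(name): name is "scene" or "top" or "wrist"; returns (picture, depth): 420x560x3 uint8, red, green, blue; 420x560 float32, m along the optical axis (not along the pixel's ray), 0 where there is no reading.
- optics.camera_model(name): a dict with "K" (3x3 intrinsics, pixels), "D" ([k1, k2, p1, p2, k3] as OpenCV has them; the pictures are not rectified), "R" (3x3) and "t" (3): a world point X has camera coordinates R X + t. Camera axes: x right, y down, z forward; pixel columns grow to the right and rows downward; lengths in m; the calibration is good to about 2 mm. A picture is of the moment at which its call begins: read the wrist's pose just before it. camera_model takes no time and is no camera call; for the wrist camera it gives the pose at the moment of the call.
- bot.hand_in(): hands the job in; it is judged then, once.
The state is a dict: "time": time; "qpos": joint angles; "qd": joint speeds; "effort": joint torques, N m; "position": TCP position; "eef_rot": TCP orientation; "contact_force": force on the tool from outside, world axes, zero at the start; "moment": the same for the moment, N m; "finger_gap": finger opening in m; "gripper_force": force on a finger pad.
Only numpy, scipy, OpenCV 4.12 (cv2) and the standard library are available. Lean on these libraries where they do the work, as an engineer would, in place of code of your own. Each camera call takes 0.05 s, during which the arm holds its last target. There are 200 camera calls.

## Task

The cupboard turntable rubs at one unseen place under its rim. Hold its knob lightly and turn it slowly, feeling for the place where it drags on the guide block (under the rim, beside the upright post), leave it standing with that place on the block and let go; then stand the fat battery upright on the turntable directly above the block as a marker. Handle everything gently and leave all the other things where they are.

Things in the scene. Friction and masses are not known exactly. Their poses are not given: they have to be found in the camera images.
- turntable: flat grey turntable 300 mm across, 12 mm thick, top 36 mm above the work surface, studs near its edge; turns endlessly either way about its upright axis with light even drag (about 0.5 N at the knob) and stays where it is let go. Origin on the axis at the work surface; x axis points from the axis to the knob. It has one bent place, see centre
- centre (a point): middle of the turntable's top. The unseen bent place is under the rim, 120 mm from the axis, 1.1 to 5.2 rad round from the knob (anticlockwise from above; different each time), not on the block at the start. While it crosses the guide block, over about 0.35 rad of turning, the turntable drags 3 to 8 N more at the knob (most as it runs up, least as it leaves)
- knob_mid (a point): grip point of the upright black knob, 24 mm across, 44 mm tall, on the turntable 95 mm from its axis; it spins on its own pin, so a gripper need not turn with it; a grip of 15 to 25 N holds it without slipping or pinching. The point is on the knob's axis, 28 mm above the turntable's top, 16 mm below the knob's top. At the start the knob is within 0.6 rad of the guide block
- foot: black round foot, fixed, 180 mm across, under the turntable; its bracket carries the rubber guide block (under the rim, 120 mm from the axis, 50 mm long along the rim) and beyond the rim an upright black post 12 x 24 mm, 46 mm tall, 167 mm from the axis. Origin on the turntable's axis at the work surface; x axis points from the axis to the post
- over_block (a point): the point on the turntable's top face directly above the middle of the guide block, 120 mm from the axis towards the post; it does not move with the turntable
- fat_cell_mid (a point): centre (half-way up) of the fat battery: upright black cylinder with a copper-coloured upper band, 33 mm across, 61 mm tall, about 140 g, standing on the work surface to one side of the turntable
- fat_cell: the same battery; origin at the middle of its underside, z axis up along it
- thin_cell_a: bystander: thin upright battery 14 mm across, 50 mm tall; origin under it
- thin_cell_b: bystander: another thin upright battery 14 mm across, 50 mm tall; origin under it
- jar: bystander: small closed jar 48 mm across, 60 mm tall, on the work surface to the other side of the turntable; origin under it
- cleaner: bystander: clear bottle 66 mm across, 170 mm tall; origin under it
- sponge_box: bystander: flat yellow box 90 x 60 x 30 mm; origin under it
- pipe_ring: bystander: white pipe ring 52 mm across, 16 mm tall; origin under it
Mind the look-alikes: they are no part of the job. What is shaped like the fat_cell but red is not meant.

How it is judged:
On the way:
1. the rubbing place is on the guide block, the turntable stands still and is let go, with no battery on it yet (contact force between turntable and foot above 3 N and angular speed of turntable below 0.05 rad/s and contact force between the fingers and turntable below 0.2 N and contact force between fat_cell and turntable below 0.1 N), for 0.2 s.
At the end, for the whole second after the job is handed in: the turntable stands still with its rubbing place on the guide block (pressing on it with more than 3 N), and the fat battery stands upright (within 0.1 rad) and at rest on the turntable with its centre within 20 mm of the point above the middle of the block (contact force between turntable and foot above 3 N and angular speed of turntable below 0.05 rad/s and contact force between fat_cell and turntable above 0.3 N and angle between fat_cell's own z axis and vertical below 0.1 rad and horizontal distance between fat_cell_mid and over_block below 0.02 m and linear speed of fat_cell below 0.02 m/s); the robot touches nothing.
It fails at once if the knob is pinched or pushed with more than 60 N in all (two fingers of 30 N) (contact force between the fingers and turntable above 60 N).
It fails at once if the fat battery is slammed or pressed down on the turntable with more than 30 N (contact force between fat_cell and turntable above 30 N).
It fails at once if a bystander is moved by more than 30 mm (distance of any of thin_cell_a, thin_cell_b, jar, cleaner, sponge_box, pipe_ring from where it was at the start of the episode above 0.03 m).
It fails at once if the turntable is whirled round at more than 4 rad/s (angular speed of turntable above 4 rad/s).
It also fails if it takes over 72 s, if anything falls off the work surface, if the arm or the gripper's body presses on something with over 40 N, if the wrist force passes 120 N, or if a joint passes its speed limit or range.

## Working session

There is one attempt and no reset: what is moved stays moved. The work goes in short steps, Python scripts to look and compute and a tool call to move; the robot and the scene stay as the last step left them, time stands still between calls to the robot, and variables do not carry over. Pictures are saved under pics/ and viewed, at most 10 in all, crops included, and the job is handed in when it is done.

Besides the shell and the picture viewer there is one more tool, called after "Call:" as a command line: name --argument value ..., lists and objects as JSON in quotes. play_rows: Moves the arm, as the interface text tells. Its arguments: {"type":"object","properties":{"moves":{"type":"string"}},"required":["moves"]}

```bash
mkdir -p pics; cat > h.py <<'E'
import numpy as np, cv2
from bench import sensors, optics, bot
def grab(n):
    m=optics.camera_model(n); p,d=optics.grab_frame(n); return p,d,m
def ray(m,uv,z):
    K,D,R,t=[np.array(m[k],float) for k in("K","D","R","t")]
    q=cv2.undistortPoints(np.array(uv,float).reshape(-1,1,2),K,D).reshape(-1,2)
    C=-R.T@t; d=np.c_[q,np.ones(len(q))]@R
    return C+d*((z-C[2])/d[:,2])[:,None]
def cloud(m,d):
    K,D,R,t=[np.array(m[k],float) for k in("K","D","R","t")]
    v,u=np.mgrid[:d.shape[0],:d.shape[1]]
    q=cv2.undistortPoints(np.c_[u.ravel(),v.ravel()].astype(float).reshape(-1,1,2),K,D).reshape(-1,2)
    c=np.c_[q,np.ones(len(q))]*d.reshape(-1,1)
    return ((c-t)@R).reshape(*d.shape,3)
E
python3 - <<'E'
from h import *
print(sensors.read_state())
for n in("top","scene"):
    p,d,m=grab(n); cv2.imwrite(f"pics/{n}0.png",p[...,::-1]); np.savez(f"{n}0.npz",p=p,d=d,**{k:np.array(m[k]) for k in"KDRt"})
    print(n,-np.array(m["R"]).T@m["t"])
E
```

```text
{'time': 0.0, 'qpos': array([-1.42559825,  0.43517911,  0.02494823,  1.57412829, -0.01159919,
        1.13400662, -0.07511593]), 'qd': array([ 0.00066426,  0.00121431, -0.00171183, -0.0003777 , -0.00107737,
        0.00078836,  0.00082499]), 'effort': array([ 1.24296039e-03, -6.70461202e+01,  1.02557223e+00, -3.16221857e+01,
        1.56664738e-02,  1.21494351e-02, -2.42583792e-05]), 'position': array([0.1532128 , 0.60541918, 0.24954085]), 'eef_rot': array([ 1.23613645e-01,  9.92330109e-01, -7.87643336e-04, -3.13716609e-05]), 'contact_force': array([-0.41213213, -0.16169638, -0.50356732]), 'moment': array([-0.02068728,  0.00933532, -0.03181239]), 'gripper_force': 0.0, 'finger_gap': 0.08528512409809105}
top [ 0.32869829 -0.01683313  1.46839373]
scene [1.11995805 0.28272566 0.77678284]
```

View pics/top0.png

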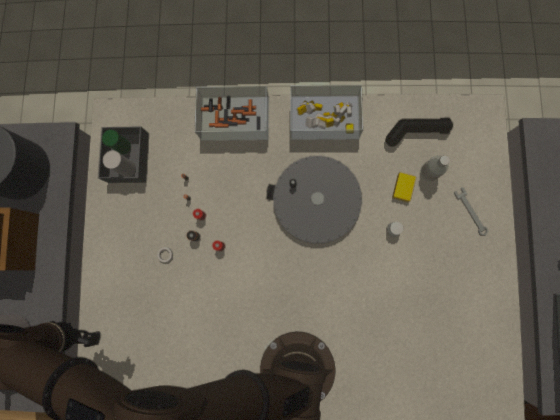

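View pics/scene0.png

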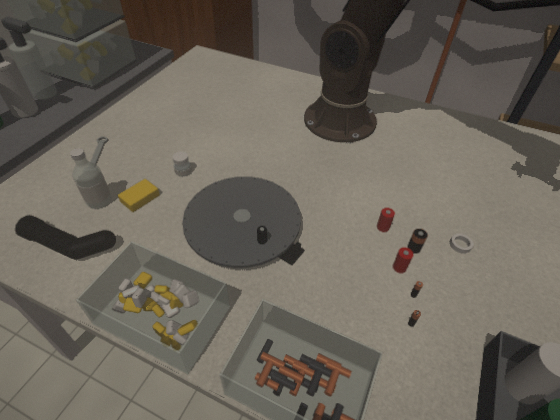

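The top view shows the turntable at about (317,199), the knob at (293,184) and the post at (271,191). The black fat cell is at (193,236), between red look-alikes at (199,214) and (218,245). The scene view agrees, with the cell's copper band visible at (418,233).

```bash
cat > a.py <<'E'
from h import *
L={n:dict(np.load(f"{n}0.npz")) for n in("top","scene")}
f=L["top"]; P=cloud(f,f["d"]); z=P[...,2]
u,v=np.meshgrid(range(560),range(420))
# disc
M=((abs(z-.036)<.006)&(np.hypot(u-317,v-199)<60)).astype(np.uint8)
c=max(cv2.findContours(M,0,1)[0],key=cv2.contourArea); (cc,r)=cv2.minEnclosingCircle(c)
print("disc",ray(f,[cc],.036),r)
e=cv2.fitEllipse(cv2.convexHull(c)); print(e, ray(f,[e[0]],.036))
for n,(a,b),rr in(("knob",(293,184),9),("post",(271,191),9),("cell",(193,236),10),("red1",(199,214),10),("red2",(218,245),10),("thin",(184,177),6),("thin2",(186,197),6)):
    m=(np.hypot(u-a,v-b)<rr); zt=np.percentile(z[m],95); k=m&(z>zt-.006)
    print(n,zt.round(4),k.sum(),np.median(P[k],0).round(4),P[k].min(0).round(3),P[k].max(0).round(3))
f=L["scene"];P=cloud(f,f["d"])
for n,(a,b),rr in(("knob",(262,233),12),("cell",(418,238),14),("red1",(386,218),14),("red2",(403,259),14),("post",(291,252),14)):
    m=(np.hypot(u-a,v-b)<rr); q=P[m]; zt=np.percentile(q[:,2],97); k=q[:,2]>zt-.006
    print(n,zt.round(4),q[k].mean(0).round(4),q[k].min(0).round(3),q[k].max(0).round(3))
E
python3 a.py
```

```text
disc [[ 0.55884244 -0.07035763  0.036     ]] 44.39045333862305
((316.7672424316406, 199.35287475585938), (87.34761810302734, 88.73175048828125), 85.51863861083984) [[ 0.55897786 -0.06992763  0.036     ]]
knob 0.0803 37 [0.6098 0.0122 0.0792] [0.597 0.002 0.075] [0.62  0.022 0.084]
post 0.0449 35 [0.587  0.0904 0.0434] [ 0.329 -0.017  0.039] [0.601 0.101 1.468]
cell 0.0609 68 [0.4384 0.3458 0.0588] [ 0.329 -0.017  0.055] [0.455 0.361 1.468]
red1 0.06 64 [0.5094 0.3263 0.0585] [0.498 0.31  0.054] [0.525 0.342 0.068]
red2 0.0619 71 [0.4054 0.2581 0.06  ] [ 0.329 -0.017  0.056] [0.422 0.272 1.468]
thin 0.0481 18 [0.6405 0.3831 0.0462] [0.634 0.376 0.042] [0.648 0.391 0.051]
thin2 0.0489 14 [0.5692 0.3726 0.0483] [0.564 0.366 0.045] [0.574 0.378 0.054]
knob 0.0823 [0.6264 0.0213 0.1004] [0.6   0.001 0.077] [1.12  0.283 0.777]
cell 0.06 [0.4462 0.3486 0.0633] [0.423 0.283 0.054] [1.12  0.366 0.777]
red1 0.0613 [0.4137 0.2613 0.0657] [0.389 0.245 0.055] [1.12  0.283 0.777]
red2 0.0606 [0.5254 0.33   0.0719] [0.496 0.283 0.055] [1.12  0.348 0.777]
post 0.0464 [0.6143 0.1026 0.0725] [0.582 0.088 0.04 ] [1.12  0.283 0.777]
```

Call:
play_rows --moves "85 -47 -37 0 -4; 85 -94 -74 0 -8; 85 -141 -111 0 -12; 85 -188 -148 0 -16; 85 -235 -185 0 -20; 85 -282 -222 0 -24; 85 -329 -259 0 -28; 85 -376 -296 0 -32; 85 -423 -333 0 -36; 85 -470 -370 0 -40; 85 -529 -416 0 -44; 85 -560 -440 0 -44"

```text
time: 1.3
position: [0.5203, 0.1287, 0.2502]
eef_rot: [-0.258, 0.966, 0.0, -0.0]
contact_force: [1.0, 1.0, 0.5]
finger_gap: 0.0851
gripper_force: 0.0
```

```bash
cat >> h.py <<'E'
from scipy.spatial.transform import Rotation as Ro
def st():
    s=sensors.read_state(); R=Ro.from_quat(s["eef_rot"]).as_matrix()
    print("t",s["time"],"p",s["position"].round(4),"yawy",np.degrees(np.arctan2(R[1,1],R[0,1])).round(1),"f",s["contact_force"].round(2),"gap",s["finger_gap"].round(4),"gf",s["gripper_force"],"q",s["qpos"].round(2))
    return s,R
E
python3 - <<'E'
from h import *
s,R=st(); p,d,m=grab("wrist"); cv2.imwrite("pics/w1.png",p[...,::-1])
P=cloud(m,d);z=P[...,2]
k=(z>.07)&(z<.09)&(d>0)&(np.hypot(P[...,0]-.61,P[...,1]-.012)<.03); print("knob",k.sum(),P[k].mean(0),P[k].min(0),P[k].max(0))
k=(z>.040)&(z<.055)&(d>0)&(np.hypot(P[...,0]-.587,P[...,1]-.09)<.03); print("post",k.sum(),P[k].mean(0))
g=np.array([.610,.012,.16])-s["position"]; print("tool shift",R.T@g*1000, R.round(3))
E
```

```text
Traceback (most recent call last):
  File "h.py", line 19, in st
    print("t",s["time"],"p",s["position"].round(4),"yawy",np.degrees(np.arctan2(R[1,1],R[0,1])).round(1),"f",s["contact_force"].round(2),"gap",s["finger_gap"].round(4),"gf",s["gripper_force"],"q",s["qpos"].round(2))
                                                                                                                                               ^^^^^^^^^^^^^^^^^^^^^
AttributeError: 'float' object has no attribute 'round'
```

```bash
sed -i 's/s\["finger_gap"\].round(4)/round(s["finger_gap"],4)/' h.py
python3 - <<'E'
from h import *
s,R=st(); p,d,m=grab("wrist"); cv2.imwrite("pics/w1.png",p[...,::-1])
P=cloud(m,d);z=P[...,2]
k=(z>.07)&(z<.09)&(d>0)&(np.hypot(P[...,0]-.61,P[...,1]-.012)<.03); print("knob",k.sum(),P[k].mean(0),P[k].min(0),P[k].max(0))
k=(z>.040)&(z<.055)&(d>0)&(np.hypot(P[...,0]-.587,P[...,1]-.09)<.03); print("post",k.sum(),P[k].mean(0))
g=np.array([.610,.012,.16])-s["position"]; print("tool shift",R.T@g*1000, R.round(3))
E
```

```text
t 1.3 p [0.5203 0.1287 0.2502] yawy 119.9 f [0.97 1.04 0.46] gap 0.0851 gf 0.0 q [-0.46  0.29  0.16  1.8  -0.05  1.06  1.8 ]
knob 446 [0.60928705 0.01486804 0.07975698] [0.59926461 0.0023514  0.07030793] [0.62309032 0.02583014 0.08351356]
post 199 [0.59320545 0.09546616 0.04612023]
tool shift [ -19.50807444 -145.94468279   90.20701968] [[-0.866 -0.499 -0.   ]
 [-0.499  0.866  0.   ]
 [ 0.     0.    -1.   ]]
```

View pics/w1.png

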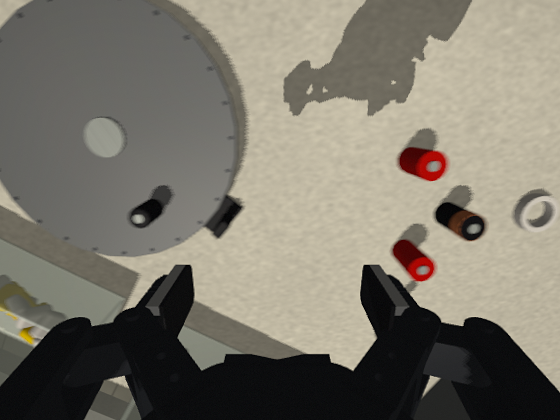

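The wrist view shows the hub at (105,137), the knob top at (139,219) and the post at (224,216). I'll move above the knob.

Call:
play_rows --moves "85 -6 -40 25 0; 85 -12 -80 50 0; 85 -18 -120 75 0; 85 -20 -146 90 0; 85 -20 -146 90 0; 85 -20 -146 90 0; 85 -20 -146 90 0"

```text
time: 2.05
position: [0.6091, 0.0154, 0.1607]
eef_rot: [-0.258, 0.966, 0.0, 0.0]
contact_force: [0.1, 1.2, -0.5]
finger_gap: 0.0851
gripper_force: 0.0
```

```bash
cat > w.py <<'E'
from h import *
s,R=st(); p,d,m=grab("wrist"); cv2.imwrite("pics/w2.png",p[...,::-1])
P=cloud(m,d);z=P[...,2]
def fit(k):
    c=cv2.minEnclosingCircle(P[k][:,:2].astype(np.float32)*1000); return c
k=(z>.074)&(z<.09)&(d>0)&(np.hypot(P[...,0]-.61,P[...,1]-.012)<.03); print("knob",k.sum(),P[k].mean(0),fit(k))
k=(z>.040)&(z<.055)&(d>0)&(np.hypot(P[...,0]-.587,P[...,1]-.09)<.03); print("post",k.sum(),P[k].mean(0))
k=(z>.030)&(z<.042)&(d>0)&(np.hypot(P[...,0]-.56,P[...,1]+.07)<.17)
h=P[k&(p.mean(2)>130)]; print("hub",len(h),h.mean(0) if len(h) else 0)
E
python3 w.py
```

```text
t 2.05 p [0.6091 0.0154 0.1607] yawy 119.9 f [ 0.06  1.24 -0.47] gap 0.0851 gf 0.0 q [-0.24  0.49  0.18  1.73 -0.11  0.93  2.08]
knob 756 [0.61034436 0.0126833  0.08058352] ((611.8412475585938, 13.14933967590332), 12.307575225830078)
post 397 [0.59369556 0.09423898 0.04573721]
hub 25616 [ 0.62768981 -0.05206356  0.03692425]
```

View pics/w2.png

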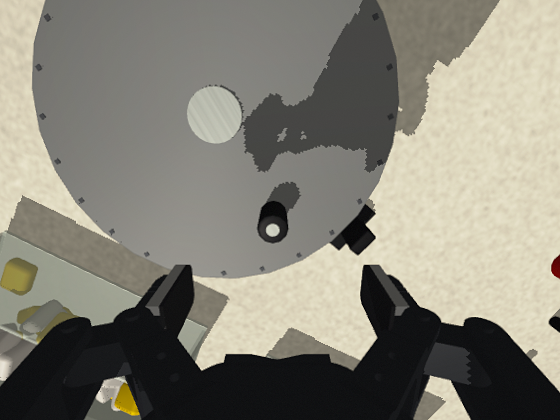

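The hub is at (214,114), the knob top at (272,229) and the post at (352,235), so the knob lies between the fingers' centre line and the hub as expected.

```bash
python3 - <<'E'
from h import *
m=optics.camera_model("wrist")
p=cv2.imread("pics/w2.png"); g=p.min(2); M=((g>150)&(np.hypot(*(np.mgrid[:420,:560]-np.array([114,214])[:,None,None]))<36)).astype(np.uint8)
c=max(cv2.findContours(M,0,1)[0],key=cv2.contourArea); e=cv2.fitEllipse(cv2.convexHull(c)); print(e,ray(m,[e[0]],.038))
print("knob",ray(m,[(272,229)],.080))
C=ray(m,[e[0]],.038)[0]; 
for k in(np.array([.6105,.0127]),):
    r=k-C[:2]; print(np.hypot(*r),np.degrees(np.arctan2(r[1],r[0])))
r=np.array([.5937,.0942])-C[:2]; print(np.hypot(*r),np.degrees(np.arctan2(r[1],r[0])), C[:2]+.12*r/np.hypot(*r))
s,R=st(); print("down to knob",R.T@(np.array([.6105,.0127,.064])-s["position"])*1000)
E
```

```text
((213.6829376220703, 114.54291534423828), (53.36909484863281, 57.57929229736328), 156.27586364746094) [[ 0.56353251 -0.06892769  0.038     ]]
knob [[0.61173732 0.01355789 0.08      ]]
0.09417549632456704 60.08444875308948
0.1658936992639397 79.5225633104557 [0.58535431 0.0490715 ]
t 2.1 p [0.6093 0.0156 0.161 ] yawy 119.9 f [0.07 0.81 1.22] gap 0.0847 gf 0.0 q [-0.24  0.49  0.18  1.73 -0.11  0.93  2.08]
down to knob [ 0.48227397 -3.16808431 96.98316157]
```

Call:
play_rows --moves "60 0 -3 20 0; 60 0 -3 40 0; 60 0 -3 60 0; 50 0 -3 80 0; 40 0 -3 97 0; 34 0 -3 97 0; 30 0 -3 97 0; 28 0 -3 97 0; 28 0 -3 97 0; 28 0 -3 97 0"

```text
time: 3.1
position: [0.6114, 0.0114, 0.0642]
eef_rot: [-0.257, 0.966, -0.0, 0.001]
contact_force: [0.1, 0.1, -0.4]
finger_gap: 0.028
gripper_force: 0.0
```

Call:
play_rows --moves "25 0 0 0 0; 25 0 0 0 0; 25 0 0 0 0"

```text
time: 3.4
position: [0.6109, 0.0111, 0.0633]
eef_rot: [-0.257, 0.966, -0.0, 0.0]
contact_force: [-0.0, 0.3, -0.3]
finger_gap: 0.0252
gripper_force: 0.0
```

Call:
play_rows --moves "24 0 0 0 0; 24 0 0 0 0; 24 0 0 0 0"

```text
time: 3.7
position: [0.6109, 0.0111, 0.0633]
eef_rot: [-0.257, 0.966, -0.0, -0.0]
contact_force: [0.5, -0.6, -0.1]
finger_gap: 0.0242
gripper_force: 0.2
```

Call:
play_rows --moves "23.6 0 0 0 0; 23.6 0 0 0 0; 23.6 0 0 0 0"

```text
time: 4.0
position: [0.6109, 0.0112, 0.0633]
eef_rot: [-0.257, 0.966, -0.0, 0.0]
contact_force: [0.4, -1.1, 0.3]
finger_gap: 0.0238
gripper_force: 7.3
```

Call:
play_rows --moves "23.1 0 0 0 0; 23.1 0 0 0 0; 23.1 0 0 0 0"

```text
time: 4.3
position: [0.6109, 0.0112, 0.0633]
eef_rot: [-0.257, 0.966, -0.0, -0.0]
contact_force: [0.3, -1.7, 1.0]
finger_gap: 0.0236
gripper_force: 18.2
```

Call:
play_rows --moves "23.1 -1.9 -3.7 0 2.5; 23.1 -3.7 -7.4 0 5; 23.1 -5.3 -11.2 0 7.5; 23.1 -6.7 -15.1 0 10; 23.1 -8 -19.1 0 12.5; 23.1 -9.1 -23.1 0 15"

```text
time: 4.9
position: [0.6305, -0.0043, 0.0633]
eef_rot: [-0.127, 0.992, 0.0, -0.0]
contact_force: [-0.5, -1.2, 2.6]
finger_gap: 0.0237
gripper_force: 18.3
```

Call:
play_rows --moves "23.1 -1.9 -3.7 0 2.5; 23.1 -3.7 -7.4 0 5; 23.1 -5.3 -11.2 0 7.5; 23.1 -6.7 -15.1 0 10; 23.1 -8 -19.1 0 12.5; 23.1 -9.1 -23.1 0 15"

```text
time: 5.5
position: [0.6453, -0.0245, 0.0634]
eef_rot: [0.004, 1.0, 0.0, 0.0]
contact_force: [-0.4, 0.6, 2.2]
finger_gap: 0.0234
gripper_force: 18.4
```

```bash
cat > f.py <<'E'
from h import *
s,R=st(); r=s["position"][:2]-[.5625,-.069]; print("r",np.hypot(*r),"phi",np.degrees(np.arctan2(r[1],r[0])))
u=r/np.hypot(*r); t=np.array([u[1],-u[0]]); F=s["contact_force"][:2]; print("drag(cw)",-F@t,"radial",F@u)
E
python3 f.py
```

```text
t 5.5 p [ 0.6453 -0.0245  0.0634] yawy 89.6 f [-0.42  0.61  2.18] gap 0.0234 gf 18.351406753063202 q [-0.24  0.67  0.3   1.72 -0.27  0.79  1.75]
r 0.0940001927293202 phi 28.263318496084196
drag(cw) 0.7409704271840815 radial -0.08074083128460827
```

Call:
play_rows --moves "23.1 -1.9 -3.7 0 2.5; 23.1 -3.7 -7.4 0 5; 23.1 -5.3 -11.2 0 7.5; 23.1 -6.7 -15.1 0 10; 23.1 -8 -19.1 0 12.5; 23.1 -9.1 -23.1 0 15"

```text
time: 6.1
position: [0.6542, -0.0477, 0.0634]
eef_rot: [0.134, 0.991, 0.0, 0.0]
contact_force: [1.3, 0.3, 2.7]
finger_gap: 0.0234
gripper_force: 18.4
```

Call:
play_rows --moves "23.1 -1.9 -3.7 0 2.5; 23.1 -3.7 -7.4 0 5; 23.1 -5.3 -11.2 0 7.5; 23.1 -6.7 -15.1 0 10; 23.1 -8 -19.1 0 12.5; 23.1 -9.1 -23.1 0 15"

```text
time: 6.7
position: [0.6567, -0.0725, 0.0634]
eef_rot: [0.262, 0.965, 0.0, -0.0]
contact_force: [0.1, 1.0, 4.4]
finger_gap: 0.0234
gripper_force: 18.5
```

Call:
play_rows --moves "23.1 -1.9 -3.7 0 2.5; 23.1 -3.7 -7.4 0 5; 23.1 -5.3 -11.2 0 7.5; 23.1 -6.7 -15.1 0 10; 23.1 -8 -19.1 0 12.5; 23.1 -9.1 -23.1 0 15"

```text
time: 7.3
position: [0.6526, -0.0969, 0.0633]
eef_rot: [0.386, 0.922, 0.0, -0.0]
contact_force: [-1.3, 1.6, 5.3]
finger_gap: 0.0237
gripper_force: 18.6
```

Call:
play_rows --moves "23.1 -1.9 -3.7 0 2.5; 23.1 -3.7 -7.4 0 5; 23.1 -5.3 -11.2 0 7.5; 23.1 -6.7 -15.1 0 10; 23.1 -8 -19.1 0 12.5; 23.1 -9.1 -23.1 0 15"

```text
time: 7.9
position: [0.6424, -0.1192, 0.0633]
eef_rot: [0.503, 0.864, 0.0, -0.001]
contact_force: [-2.6, 2.3, 7.1]
finger_gap: 0.0234
gripper_force: 18.7
```

Call:
play_rows --moves "23.1 -1.8 -3.7 -0.1 2.5; 23.1 -3.5 -7.5 -0.2 5; 23.1 -5 -11.3 -0.3 7.5; 23.1 -6.3 -15.3 -0.4 10; 23.1 -7.6 -19.3 -0.5 12.5; 23.1 -8.6 -23.4 -0.5 15"

```text
time: 8.5
position: [0.6264, -0.1384, 0.0634]
eef_rot: [0.612, 0.791, -0.0, -0.0]
contact_force: [-2.2, 2.0, -0.5]
finger_gap: 0.0235
gripper_force: 18.2
```

Call:
play_rows --moves "23.1 -1.9 -3.7 0 2.5; 23.1 -3.7 -7.4 0 5; 23.1 -5.3 -11.2 0 7.5; 23.1 -6.7 -15.1 0 10; 23.1 -8 -19.1 0 12.5; 23.1 -9.1 -23.1 0 15"

```text
time: 9.1
position: [0.6063, -0.1524, 0.0634]
eef_rot: [0.709, 0.705, 0.0, -0.001]
contact_force: [-2.2, 5.6, -2.0]
finger_gap: 0.0238
gripper_force: 18.1
```

```bash
python3 f.py
```

```text
t 9.1 p [ 0.6063 -0.1524  0.0634] yawy -0.4 f [-2.24  5.59 -1.99] gap 0.0238 gf 18.12090039253235 q [-0.3   0.74  0.72  1.79 -0.63  0.85  0.72]
r 0.09425021149302934 phi -62.28058664768692
drag(cw) 0.618213161915787 radial -5.994681240337609
```

Call:
play_rows --moves "23.1 -1.6 -3.8 0 2.5; 23.1 -3.2 -7.6 0 5; 23.1 -4.7 -11.5 0 7.5; 23.1 -6 -15.5 0 10; 23.1 -7.1 -19.6 0 12.5; 23.1 -8 -23.7 0 15"

```text
time: 9.7
position: [0.5828, -0.1609, 0.0635]
eef_rot: [0.795, 0.606, -0.0, -0.0]
contact_force: [-0.2, 4.2, -7.6]
finger_gap: 0.0236
gripper_force: 18.0
```

Call:
play_rows --moves "23.1 -1.9 -3.7 0 2.5; 23.1 -3.6 -7.5 0 5; 23.1 -5.2 -11.3 0 7.5; 23.1 -6.6 -15.2 0 10; 23.1 -7.9 -19.2 0 12.5; 23.1 -8.9 -23.2 0 15"

```text
time: 10.3
position: [0.5583, -0.1629, 0.0635]
eef_rot: [0.868, 0.497, 0.0, -0.0]
contact_force: [0.4, 6.2, -9.6]
finger_gap: 0.0233
gripper_force: 17.9
```

```bash
python3 f.py
```

```text
t 10.3 p [ 0.5583 -0.1629  0.0635] yawy -30.4 f [ 0.38  6.23 -9.56] gap 0.0233 gf 17.915419042110443 q [-0.36  0.74  0.86  1.91 -0.74  0.85  0.36]
r 0.09396287837674819 phi -92.5768642742117
drag(cw) 0.09938722075168784 radial -6.2435576676542865
```

Call:
play_rows --moves "23.1 -1.6 -3.8 0.1 2.5; 23.1 -3.2 -7.6 0.2 5; 23.1 -4.7 -11.5 0.3 7.5; 23.1 -6 -15.5 0.4 10; 23.1 -7.1 -19.6 0.5 12.5; 23.1 -8 -23.7 0.5 15"

```text
time: 10.9
position: [0.5345, -0.1584, 0.0635]
eef_rot: [0.925, 0.38, 0.001, 0.0]
contact_force: [2.3, 4.8, -8.0]
finger_gap: 0.0235
gripper_force: 18.0
```

Call:
play_rows --moves "23.1 -1.9 -3.7 0 2.5; 23.1 -3.6 -7.5 0 5; 23.1 -5.2 -11.3 0 7.5; 23.1 -6.6 -15.2 0 10; 23.1 -7.9 -19.2 0 12.5; 23.1 -8.9 -23.2 0 15"

```text
time: 11.5
position: [0.5139, -0.1489, 0.0636]
eef_rot: [0.967, 0.256, 0.002, 0.002]
contact_force: [9.6, 1.9, -18.6]
finger_gap: 0.0237
gripper_force: 17.9
```

```bash
python3 f.py
```

```text
t 11.5 p [ 0.5139 -0.1489  0.0636] yawy -60.3 f [  9.59   1.9  -18.6 ] gap 0.0237 gf 17.932931184768677 q [-0.48  0.74  1.    2.04 -0.86  0.85 -0.02]
r 0.09355279068813116 phi -121.3262690906
drag(cw) 7.202449202114106 radial -6.611595535746415
```

Call:
play_rows --moves "23.1 -0.8 -2 0.3 1.2; 23.1 -1.6 -3.9 0.6 2.5; 23.1 -2.3 -5.8 0.8 3.7; 23.1 -3 -7.7 0.8 5"

```text
time: 11.9
position: [0.5079, -0.1448, 0.0635]
eef_rot: [0.977, 0.214, 0.002, 0.002]
contact_force: [8.5, -1.1, -11.0]
finger_gap: 0.0238
gripper_force: 18.6
```

```bash
python3 f.py
```

```text
t 11.9 p [ 0.5079 -0.1448  0.0635] yawy -65.3 f [  8.5   -1.15 -11.05] gap 0.0238 gf 18.566706776618958 q [-0.5   0.75  1.02  2.06 -0.88  0.85 -0.09]
r 0.09345091524145593 phi -125.7715141678433
drag(cw) 7.572170114112102 radial -4.038711290344891
```

Call:
play_rows --moves "23.1 -0.9 -2 0.2 1.2; 23.1 -1.8 -3.8 0.4 2.5; 23.1 -2.6 -5.7 0.5 3.7; 23.1 -3.4 -7.6 0.5 5"

```text
time: 12.3
position: [0.5018, -0.14, 0.0635]
eef_rot: [0.985, 0.171, 0.003, 0.003]
contact_force: [7.2, -2.1, -7.3]
finger_gap: 0.0235
gripper_force: 18.9
```

```bash
python3 f.py
```

```text
t 12.3 p [ 0.5018 -0.14    0.0635] yawy -70.4 f [ 7.24 -2.09 -7.33] gap 0.0235 gf 18.94935429096222 q [-0.52  0.75  1.05  2.08 -0.9   0.85 -0.16]
r 0.0934002898936124 phi -130.5182813965901
drag(cw) 6.8629273077952355 radial -3.1180390254398875
```

Call:
play_rows --moves "23.1 -0.9 -2 0.1 1.2; 23.1 -1.8 -3.8 0.2 2.5; 23.1 -2.6 -5.7 0.3 3.7; 23.1 -3.4 -7.6 0.3 5"

```text
time: 12.7
position: [0.4956, -0.1341, 0.0634]
eef_rot: [0.992, 0.127, 0.003, 0.002]
contact_force: [4.0, -1.2, -0.2]
finger_gap: 0.0233
gripper_force: 19.5
```

```bash
python3 f.py
```

```text
t 12.7 p [ 0.4956 -0.1341  0.0634] yawy -75.4 f [ 3.96 -1.17 -0.2 ] gap 0.0233 gf 19.518636167049408 q [-0.55  0.76  1.07  2.1  -0.92  0.86 -0.23]
r 0.09331001390625944 phi -135.78746099648617
drag(cw) 3.6015288693619927 radial -2.021433697802712
```

Call:
play_rows --moves "23.1 1.7 2.8 0 -2; 23.1 3.4 5.6 0 -4; 23.1 5.2 8.3 0 -6; 23.1 7.1 10.9 0 -8; 23.1 7.1 10.9 0 -8; 23.1 7.1 10.9 0 -8"

```text
time: 13.3
position: [0.5043, -0.142, 0.0633]
eef_rot: [0.98, 0.197, 0.002, 0.001]
contact_force: [1.9, 2.5, 6.4]
finger_gap: 0.0235
gripper_force: 20.0
```

```bash
python3 f.py
```

```text
t 13.3 p [ 0.5043 -0.142   0.0633] yawy -67.3 f [1.87 2.53 6.36] gap 0.0235 gf 20.046685338020325 q [-0.51  0.75  1.03  2.07 -0.89  0.85 -0.12]
r 0.09337005411348348 phi -128.59624710978014
drag(cw) -0.11553196609364616 radial -3.145178534427196
```

Call:
play_rows --moves "23.6 0 0 0 0; 24.1 0 0 0 0; 25 0 0 0 0; 28 0 0 0 0; 34 0 0 0 0; 44 0 0 0 0; 50 0 0 0 0; 50 0 0 0 0; 50 0 0 0 0"

```text
time: 14.2
position: [0.5025, -0.1404, 0.0617]
eef_rot: [0.98, 0.198, -0.0, -0.0]
contact_force: [0.4, -1.1, 0.7]
finger_gap: 0.05
gripper_force: 0.0
```

Call:
play_rows --moves "50 0 0 -5 0; 50 0 0 -15 0; 50 0 0 -35 0; 60 0 0 -65 0; 70 0 0 -100 0; 85 0 0 -140 0; 85 0 0 -170 0; 85 0 0 -170 0"

```text
time: 15.0
position: [0.504, -0.142, 0.2361]
eef_rot: [0.98, 0.197, 0.003, 0.001]
contact_force: [0.3, 0.2, -0.2]
finger_gap: 0.0851
gripper_force: 0.0
```

```bash
python3 - <<'E'
from h import *
s,R=st(); p,d,m=grab("wrist"); P=cloud(m,d);z=P[...,2]
k=(z>.07)&(z<.09)&(d>0)&(np.hypot(P[...,0]-.5043,P[...,1]+.142)<.04); print("knob",k.sum(),P[k].mean(0))
p,d,m=grab("top"); P=cloud(m,d);z=P[...,2]
k=(z>.07)&(z<.09)&(d>0)&(np.hypot(P[...,0]-.5043,P[...,1]+.142)<.04); print("knobtop",k.sum(),P[k].mean(0) if k.any() else 0)
print("to cell", R.T@(np.array([.440,.347,.25])-s["position"])*1000)
E
```

```text
t 15.0 p [ 0.504  -0.142   0.2361] yawy -67.2 f [ 0.33  0.16 -0.2 ] gap 0.0851 gf 0.0 q [-0.69  0.53  1.28  1.9  -0.56  1.13 -0.37]
knob 452 [ 0.50415783 -0.14094278  0.08018681]
knobtop 0 0
to cell [ 130.21877559 -475.65152922  -14.82332156]
```

Call:
play_rows --moves "85 11 -40 0 -8; 85 22 -80 0 -16; 85 33 -120 0 -24; 85 44 -160 0 -32; 85 55 -200 0 -40; 85 65 -240 0 -48; 85 76 -280 0 -56; 85 87 -320 0 -64; 85 98 -360 0 -72; 85 109 -400 0 -80; 85 120 -440 0 -88; 85 130 -476 0 -96"

```text
time: 16.3
position: [0.4364, 0.3505, 0.2305]
eef_rot: [0.506, 0.862, -0.001, -0.0]
contact_force: [0.9, 0.1, -0.2]
finger_gap: 0.0854
gripper_force: 0.0
```

```bash
cat > c.py <<'E'
from h import *
s,R=st(); p,d,m=grab("wrist"); cv2.imwrite("pics/w3.png",p[...,::-1])
P=cloud(m,d);z=P[...,2]
k=(z>.055)&(z<.07)&(d>0)&(np.hypot(P[...,0]-.440,P[...,1]-.347)<.035)
if k.any():
    c=cv2.minEnclosingCircle(P[k][:,:2].astype(np.float32)*1000); print("cell",k.sum(),P[k].mean(0),c)
print("shift to",R.T@(np.array([.440,.347,.037])-s["position"])*1000)
E
python3 c.py
```

```text
t 16.3 p [0.4364 0.3505 0.2305] yawy 29.2 f [ 0.86  0.11 -0.2 ] gap 0.0854 gf 0.0 q [-1.38  0.44  0.86  1.81 -0.38  1.07  0.13]
cell 779 [0.4389617  0.34978838 0.05975241] ((439.34442138671875, 349.08111572265625), 16.879159927368164)
shift to [ -4.77641061   1.80816189 193.52313243]
```

View pics/w3.png

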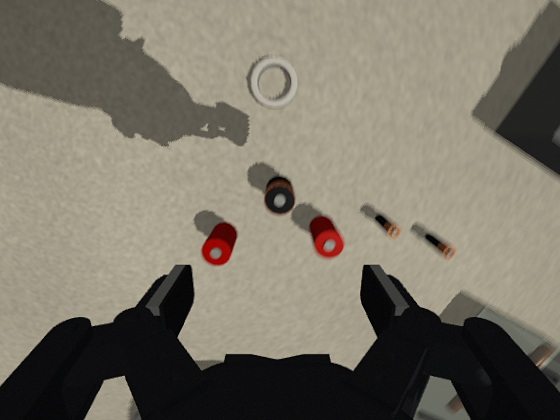

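The black cell's top is at (280,199), with red cells at (220,245) and (326,238). The closing direction clears both, so I'll descend.

Call:
play_rows --moves "85 -3 2 30 0; 85 -3 2 65 0; 85 -3 2 100 0; 85 -3 2 130 0; 85 -3 2 155 0; 85 -3 2 175 0; 85 -3 2 188 0; 85 -3 2 193 0; 70 -3 2 193 0; 55 -3 2 193 0; 45 -3 2 193 0; 38 -3 2 193 0"

```text
time: 17.55
position: [0.4414, 0.3475, 0.0395]
eef_rot: [0.509, 0.861, 0.001, 0.0]
contact_force: [0.1, 0.4, 0.6]
finger_gap: 0.0379
gripper_force: 0.0
```

Call:
play_rows --moves "36 0 0 0 0; 34 0 0 0 0; 33 0 0 0 0; 32 0 0 0 0; 31.5 0 0 0 0; 31.5 0 0 0 0; 31.5 0 0 0 0"

```text
time: 18.25
position: [0.4409, 0.3471, 0.0389]
eef_rot: [0.509, 0.861, -0.0, -0.0]
contact_force: [-2.1, -0.5, 5.2]
finger_gap: 0.0323
gripper_force: 34.9
```

Call:
play_rows --moves "31.5 0 0 -5 0; 31.5 0 0 -20 0; 31.5 0 0 -45 0; 31.5 0 0 -80 0; 31.5 -30 -2 -110 4; 31.5 -65 -4 -130 8; 31.5 -105 -6 -130 13; 31.5 -145 -8 -130 18; 31.5 -185 -10 -130 23; 31.5 -225 -12 -130 28; 31.5 -265 -14 -130 34; 31.5 -300 -16 -130 40"

```text
time: 19.45
position: [0.5724, 0.0743, 0.17]
eef_rot: [0.774, 0.633, 0.001, 0.0]
contact_force: [0.6, 1.3, -2.2]
finger_gap: 0.0322
gripper_force: 34.8
```

Call:
play_rows --moves "31.5 0 0 0 0; 31.5 0 0 0 0; 31.5 0 0 0 0"

```text
time: 19.75
position: [0.5712, 0.0777, 0.169]
eef_rot: [0.772, 0.636, 0.0, -0.0]
contact_force: [-0.5, -0.4, -2.2]
finger_gap: 0.0325
gripper_force: 34.9
```

```bash
python3 - <<'E'
from h import *
s,R=st()
print("to block",R.T@(np.array([.585,.049,.085])-s["position"])*1000)
p,d,m=grab("wrist"); cv2.imwrite("pics/w4.png",p[...,::-1])
P=cloud(m,d);z=P[...,2]
k=(z>.040)&(z<.052)&(d>0)&(np.hypot(P[...,0]-.592,P[...,1]-.094)<.025); print("post",k.sum(),P[k].mean(0) if k.any() else 0)
E
```

```text
t 19.75 p [0.5712 0.0777 0.169 ] yawy -11.1 f [-0.52 -0.41 -2.22] gap 0.0325 gf 34.93748903274536 q [-0.87  0.59  0.97  1.84 -0.58  1.02  0.15]
to block [-25.57794618  19.0505541   83.93950786]
post 385 [0.59380688 0.09639625 0.0460852 ]
```

View pics/w4.png

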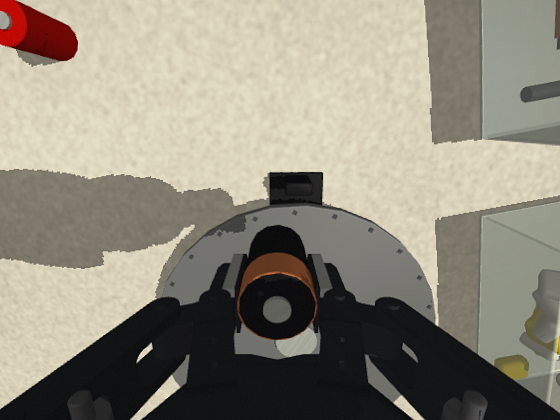

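The held cell is upright at (278,285), with the post at (297,187). I'll move over the block and lower.

Call:
play_rows --moves "31.5 -13 10 20 0; 31.5 -25 19 40 0; 31.5 -25 19 60 0; 31.5 -25 19 74 0; 31.5 -25 19 82 0; 31.5 -25 19 84 0; 31.5 -25 19 84 0; 31.5 -25 19 84 0; 31.5 -25 19 84 0"

```text
time: 20.7
position: [0.5858, 0.0484, 0.0854]
eef_rot: [0.773, 0.635, 0.001, 0.0]
contact_force: [-0.1, -0.7, -1.6]
finger_gap: 0.0322
gripper_force: 35.0
```

Call:
play_rows --moves "31.5 0 0 2 0; 31.5 0 0 4 0; 31.5 0 0 6 0; 31.5 0 0 7 0; 31.5 0 0 7 0; 31.5 0 0 7 0"

```text
time: 21.3
position: [0.5854, 0.0482, 0.0777]
eef_rot: [0.773, 0.635, -0.0, 0.0]
contact_force: [-1.4, -0.4, -2.1]
finger_gap: 0.0323
gripper_force: 35.0
```

Call:
play_rows --moves "31.5 0 0 0.5 0; 31.5 0 0 1 0; 31.5 0 0 1.5 0; 31.5 0 0 1.5 0; 31.5 0 0 1.5 0"

```text
time: 21.8
position: [0.5854, 0.0483, 0.0762]
eef_rot: [0.773, 0.635, 0.0, -0.0]
contact_force: [-0.8, -0.4, -1.9]
finger_gap: 0.032
gripper_force: 35.0
```

Call:
play_rows --moves "31.5 0 0 0.5 0; 31.5 0 0 1 0; 31.5 0 0 1 0; 31.5 0 0 1 0"

```text
time: 22.2
position: [0.5854, 0.0483, 0.0752]
eef_rot: [0.773, 0.635, 0.0, -0.0]
contact_force: [-0.0, 0.2, -1.2]
finger_gap: 0.0321
gripper_force: 35.0
```

Call:
play_rows --moves "31.5 0 0 0.3 0; 31.5 0 0 0.5 0; 31.5 0 0 0.5 0; 31.5 0 0 0.5 0"

```text
time: 22.6
position: [0.5855, 0.0482, 0.0749]
eef_rot: [0.773, 0.635, 0.0, 0.0]
contact_force: [-1.5, 0.9, 3.7]
finger_gap: 0.0325
gripper_force: 35.2
```

Call:
play_rows --moves "32.2 0 0 0 0; 32.8 0 0 0 0; 33.4 0 0 0 0; 35 0 0 0 0; 40 0 0 0 0; 46 0 0 0 0; 52 0 0 0 0; 56 0 0 0 0; 56 0 0 0 0; 56 0 0 0 0"

```text
time: 23.6
position: [0.5854, 0.0483, 0.0747]
eef_rot: [0.773, 0.635, 0.0, -0.0]
contact_force: [-0.2, -0.6, -0.4]
finger_gap: 0.0562
gripper_force: 0.0
```

Call:
play_rows --moves "56 0 0 -5 0; 56 0 0 -15 0; 56 0 0 -35 0; 56 0 0 -60 0; 56 0 0 -90 0; 56 0 0 -120 0; 56 0 0 -150 0; 56 0 0 -150 0; 56 0 0 -150 0"

```text
time: 24.5
position: [0.5857, 0.0483, 0.2258]
eef_rot: [0.773, 0.635, 0.001, 0.0]
contact_force: [-0.2, -0.2, -0.0]
finger_gap: 0.0559
gripper_force: 0.0
```

```bash
python3 - <<'E'
from h import *
s,R=st()
p,d,m=grab("wrist"); cv2.imwrite("pics/w5.png",p[...,::-1])
P=cloud(m,d);z=P[...,2]
k=(z>.088)&(z<.11)&(d>0)&(np.hypot(P[...,0]-.585,P[...,1]-.049)<.04)
if k.any(): print("cell",k.sum(),P[k].mean(0),cv2.minEnclosingCircle(P[k][:,:2].astype(np.float32)*1000))
k=(z>.070)&(z<.086)&(d>0)&(np.hypot(P[...,0]-.504,P[...,1]+.141)<.04); print("knob",k.sum(),P[k].mean(0) if k.any() else 0)
k=(z>.040)&(z<.052)&(d>0)&(np.hypot(P[...,0]-.592,P[...,1]-.094)<.025); print("post",k.sum(),P[k].mean(0) if k.any() else 0)
E
```

```text
t 24.5 p [0.5857 0.0483 0.2258] yawy -11.2 f [-0.23 -0.16 -0.01] gap 0.0559 gf 0.0 q [-0.84  0.55  1.02  1.75 -0.52  1.13  0.15]
cell 1048 [0.58599598 0.05228104 0.09557885] ((585.9237670898438, 51.37615203857422), 16.75457000732422)
knob 0 0
post 275 [0.59379928 0.09573403 0.04621343]
```

View pics/w5.png

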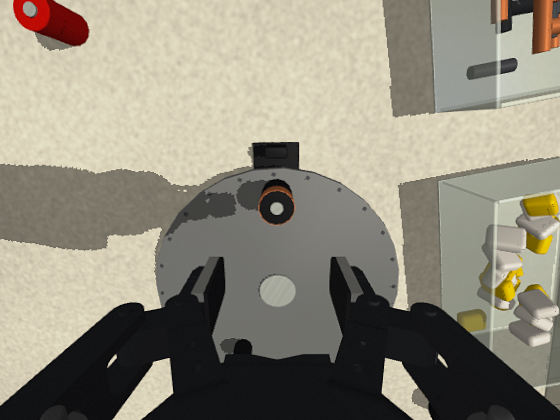

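The cell stands upright at (276,207), in line with the post at (275,153), and the knob is at (243,346). I'll check that the knob hasn't moved, then hand in.

```bash
python3 - <<'E'
from h import *
k=ray(optics.camera_model("wrist"),[(243,346)],.080)[0]; print(k)
if np.hypot(*(k[:2]-[.5042,-.141]))<.01: print(bot.hand_in())
E
```

```text
[ 0.51563286 -0.10578093  0.08      ]
```

Call:
play_rows --moves "56 20 0 -10 0; 56 50 0 -20 0; 56 85 0 -20 0; 56 120 0 -20 0; 56 150 0 -20 0; 56 150 0 -20 0; 56 150 0 -20 0"

```text
time: 25.25
position: [0.6139, 0.1958, 0.2434]
eef_rot: [0.772, 0.635, -0.001, -0.0]
contact_force: [0.7, -0.4, 0.8]
finger_gap: 0.0561
gripper_force: 0.0
```

```bash
python3 - <<'E'
from h import *
for n in("wrist","scene","top"):
    p,d,m=grab(n); P=cloud(m,d);z=P[...,2]
    r=np.hypot(P[...,0]-.5625,P[...,1]+.069)
    k=(z>.068)&(z<.086)&(d>0)&(r>.07)&(r<.115)&(P[...,1]<.02)
    if k.any(): q=np.median(P[k],0); print(n,k.sum(),q,np.degrees(np.arctan2(q[1]+.069,q[0]-.5625)))
    cv2.imwrite(f"pics/{n}9.png",p[...,::-1])
E
```

```text
scene 72 [ 0.50652082 -0.13959492  0.08004533] -128.41312743576924
top 44 [ 0.50031237 -0.14309727  0.07892135] -130.00573326731828
```

The knob is still at about -128.5°, where I left it.

```bash
python3 -c "
from h import *
print(bot.hand_in())"
```

```text
the job is handed in; nothing more can be done
None
```

I handed the job in at about 25 s: the turntable stands with its dragging place on the guide block and let go, and the fat battery stands upright on it, measured within about 3 mm of the point above the block; the hand-in gave no verdict.

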